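# Pile offcuts into a level stand for the jar under the sink

### The arm

A 7-joint arm with a two-finger parallel gripper is mounted at the origin on the work surface. World frame = base frame: x ahead of the robot, y to its left, z up, the work surface at z = 0. Lengths are in m, angles in rad, forces in N, time in s.
With the tool pointing down it reaches from about 0.425 to 0.925 m from the base axis. Payload 6.8 kg.
Tool frame: the origin (TCP) lies midway between the tips of the shut fingers; the grasp point (between the pads) lies 19 mm behind it; z points along the fingers, y is the direction in which the jaws open and shut (so a half turn about z gives the same grasp; the last joint's range is limited). The gripper opens to 85 mm and grips with 20 to 120 N. Pads are 22 mm wide; open, the fingers measure 114 mm over their backs; the gripper's body (76 mm by 85 mm) begins 54 mm behind the grasp point. The pads swing forward as they close: fully open they stand 13 mm farther back than shut.
Start: joints at [-1.262, 0.477, 0.022, 1.555, -0.011, 1.109, -0.083], TCP at [0.273, 0.617, 0.231] pointing down, gripper open.
Joint ranges: [-2.96, 2.96], [-0.34, 2.1], [-1.41, 1.46], [0.24, 2.44], [-1.37, 4.51], [0.17, 1.92], [-2.96, 2.96]. Speed limits (rad/s): [2.39, 2.39, 3.14, 3.14, 3.14, 3.14, 3.14].

### API

Orientations are given as a unit quaternion [x, y, z, w].
In Python, from cell import arm gives the robot as it stands. The module is installed in compiled form; this text tells all that it offers.
- The arm moves only by the shell command python3 -m crank 'ROWS'. ROWS is JSON, a list that holds one entry, the list of rows, each a list of 5 numbers: the shift along the tool's x, y, z in m, then the turn about the tool's z in degrees, then the opening, from 0 (shut) to 1 (fully open). In form: [[[x, y, z, turn, claw], ...]]. A call has 1 to 8 rows; each row is the pose to reach, as a shift and turn from the pose commanded when the call began, along the tool's axes at that moment; what a row does not reach only later rows make up. A row lasts 1/8 s, in which the tool goes at most 62.5 mm and 10.7 degrees, less where a joint would pass 70% of its speed; a pose out of reach is approached as far as the arm can. A call with a gripper value outside its range is refused whole. The fingers move at their own pace and stop on an object; the grip force is fixed at half the most. Time passes only in rows, so rows that repeat a pose let the fingers close. It gives the time, the measured TCP pose, the force and the opening at its end, in the units of the state.
- arm.state(): the state, without advancing time (a new reading comes with each control period).
- arm.camera(name): name is "scene" or "top" or "wrist"; returns a dict with "image" (384x512x3 uint8, red, green, blue), "fx", "fy", "cx", "cy" (pixels), "rvec" (rotation vector, rad) and "tvec" (3), from world to camera coordinates, as OpenCV has them. Camera axes: x right, y down, z forward; pixel columns grow to the right and rows downward; lengths in m; the calibration is good to about 2 mm. A picture is of the moment at which its call begins. There is no depth.
- arm.close_job(): hands the job in, once; it reports no verdict.
Trained networks look in a picture, given as the dict that the camera call returned (one of the last four; its "shot" number tells which), for a name from the list of things; names that differ only in an ending like _2 or _b are one class to them, and where a whole thing is asked for, a point or a joint stands for the part that bears it (a point fixed in the world has none). Each returns a list of dicts, best first, with "p" (0 to 1); they miss things now and then, are a little off and sometimes report something else, mostly with a low value. They report only what shows in the picture. A call takes as long as a camera call. They do not tell look-alikes from the thing itself.
- arm.spot_in(query, picture): "point" ([x, y, z] in m, in the coordinates of the camera as it stood for that picture, good to about 4 mm: the middle of the surface that is visible of it).
The state is a dict: "time_s": time; "qpos": joint angles; "dq": joint speeds; "tau": joint torques, N m; "eef_pos": TCP position; "tcp_rot": TCP orientation; "contact_force": force on the tool from outside, world axes, zero at the start; "ft_torque": the same for the moment, N m; "gripper_width": opening from 0.0 (shut) to 1.0 (fully open).
Only numpy, scipy, OpenCV 4.12 (cv2) and the standard library are available. Lean on these libraries where they do the work, as an engineer would, in place of code of your own. Each camera call takes 0.05 s, during which the arm holds its last target. There are 200 camera calls.

### The job

Build the glass jar a dry stand out of the three wood offcuts: lay the long wedge in the middle of the rubber mat, rest the short wedge on its slope with the thick end over the long one's thin end, clear of the broken-off dowel, so that the top comes out level, then lay the stepped block squarely on that, bearing on its foot. Keep each offcut the way up it lies and let it settle before adding the next, then set the jar gently upright on top, over the block's foot. Do not shift the toolbox, the bottle or the scoop.

Things in the scene. Friction and masses are not known exactly. Their poses are not given: they have to be found in the camera images.
- mat: Square black rubber mat, fixed, 150 x 150 x 5 mm, lying on the aluminium tray. Origin: centre of its underside, 3 mm above the work surface (the tray's floor is 3 mm thick); its top is 8 mm above the work surface. Sides along x and y.
- long_wedge: The long wedge: wood offcut (mm), 130 long (x), 64 wide (y), long sides upright. Top slopes 10 degrees down to +x: 48.5 high at the thick end (-x), 37 mid, 25.5 at the thin end (+x). A broken-off dowel, 12 thick, stands 8 out of the slope on the centre line at x = +52: a piece lying on it rocks; uphill of it 110 of slope is clear. Origin: centre of the flat underside. 0.24 kg.
- short_wedge: The short wedge: wood offcut (mm), 92 long (x), 58 wide (y), long sides upright, no dowel. Top slopes 10 degrees down to +x: 38 high at the thick end (-x), 30 mid, 22 at the thin end (+x). Laid on the long wedge's slope with its +x towards the long one's -x, its own top is level. Origin: centre of the flat underside. 0.13 kg.
- short_thick (a point): Point at mid-height of the short wedge's thick end: 46 mm from its middle towards -x, 19 mm above its underside.
- step_block: The stepped block: wood offcut (mm), 90 long (x), 52 wide (y), 36 high, flat top. Underside stepped: it bears only on a foot of full width from x = -45 to +7 (foot centre x = -19); the rest, towards +x, hangs 14 clear, and weight set over it tips the block. Origin: under the middle of its length and width, level with the foot's underside. 0.12 kg.
- jar: Upright closed glass jar with a steel lid, about 60 mm across and 95 mm high. Origin: centre of its underside; z up along its axis. About 0.25 kg.
- toolbox: Bystander: grey plastic toolbox with clip latches, 328 mm long (x), 168 mm wide (y), 125 mm high, 155 mm over its handle. Origin: centre of its underside.
- bottle: Bystander: blue bottle with a white twist cap, 72 mm across, 210 mm high, standing. Origin: centre of its underside.
- scoop: Bystander: orange plastic scoop, bowl 95 x 65 mm and 35 mm high, handle 90 mm long towards its -x. Origin: centre of the bowl's underside.
- valve: Bystander, fixed: chrome shutoff valve on a short riser, 97 mm high, 70 mm handle. Origin: centre of its foot.
Not all that is in view belongs to the job. What is shaped like the jar but purple is not meant. Leave any green look-alike of the step_block alone.

How it is judged:
On the way, in this order (a step that is already met when the one before it is completed fails the run):
1. the long wedge lies flat in the middle of the mat, let go (horizontal distance between long_wedge and mat below 0.035 m and height (world z) of long_wedge below 0.012 m and angle between long_wedge's own z axis and vertical below 0.05 rad and contact force between long_wedge and mat above 0.3 N and contact force between the fingers and long_wedge below 0.1 N and linear speed of long_wedge below 0.02 m/s and angular speed of long_wedge below 0.2 rad/s), for 0.2 s.
2. the short wedge rests on the long wedge's slope, thick end over thin end, let go (horizontal distance between long_wedge and mat below 0.035 m and height (world z) of long_wedge below 0.012 m and angle between long_wedge's own z axis and vertical below 0.05 rad and contact force between long_wedge and mat above 0.3 N and contact force between short_wedge and long_wedge above 0.3 N and height (world z) of short_wedge above 0.035 m and angle between short_wedge's own z axis and vertical between 0.1 and 0.25 rad and x of short_thick in the frame of long_wedge above 0.02 m and angle between the y axis of short_wedge and the y axis of long_wedge, either way round below 0.3 rad and contact force between the fingers and short_wedge below 0.1 N and linear speed of short_wedge below 0.02 m/s and angular speed of short_wedge below 0.2 rad/s), for 0.2 s.
3. the stepped block rests level on the short wedge, let go (horizontal distance between long_wedge and mat below 0.035 m and height (world z) of long_wedge below 0.012 m and angle between long_wedge's own z axis and vertical below 0.05 rad and contact force between long_wedge and mat above 0.3 N and contact force between short_wedge and long_wedge above 0.3 N and height (world z) of short_wedge above 0.035 m and angle between short_wedge's own z axis and vertical between 0.1 and 0.25 rad and x of short_thick in the frame of long_wedge above 0.02 m and angle between the y axis of short_wedge and the y axis of long_wedge, either way round below 0.3 rad and contact force between step_block and short_wedge above 0.3 N and height (world z) of step_block above 0.065 m and angle between step_block's own z axis and vertical below 0.07 rad and contact force between the fingers and step_block below 0.1 N and linear speed of step_block below 0.02 m/s and angular speed of step_block below 0.2 rad/s), for 0.2 s.
At the end, for the whole second after the job is handed in: All at rest, let go: long wedge flat, within 35 mm of the mat's centre; short wedge on its slope, same way up, thick end over thin within 0.3 rad, leaning 0.10 to 0.25 rad; block on that, jar on block (centres within 45 mm), both upright within 0.07 rad (horizontal distance between long_wedge and mat below 0.035 m and height (world z) of long_wedge below 0.012 m and angle between long_wedge's own z axis and vertical below 0.05 rad and contact force between long_wedge and mat above 0.3 N and contact force between short_wedge and long_wedge above 0.3 N and height (world z) of short_wedge above 0.035 m and angle between short_wedge's own z axis and vertical between 0.1 and 0.25 rad and x of short_thick in the frame of long_wedge above 0.02 m and angle between the y axis of short_wedge and the y axis of long_wedge, either way round below 0.3 rad and contact force between step_block and short_wedge above 0.3 N and height (world z) of step_block above 0.065 m and angle between each of step_block, jar's own z axis and vertical below 0.07 rad and contact force between jar and step_block above 0.3 N and height (world z) of jar above 0.1 m and horizontal distance between jar and step_block below 0.045 m and linear speed of each of long_wedge, short_wedge, step_block, jar below 0.02 m/s and angular speed of each of long_wedge, short_wedge, step_block, jar below 0.2 rad/s); the robot touches nothing.
It fails at once if the toolbox, bottle or scoop is shifted by more than 30 mm (distance of any of toolbox, bottle, scoop from where it was at the start of the episode above 0.03 m).
It fails at once if the jar is tipped beyond 0.8 rad (angle between jar's own z axis and vertical above 0.8 rad).
It fails at once if the jar is rammed onto the block (over 150 N) (contact force between jar and step_block above 150 N).
It fails at once if the jar, out of the fingers, falls or is knocked at over 0.45 m/s (dropped from more than 10 mm) (contact force between the fingers and jar below 0.1 N and linear speed of jar above 0.45 m/s).
It also fails if it takes over 72 s, if anything falls off the work surface, if the arm or the gripper's body presses on something with over 40 N, if the wrist force passes 120 N, or if a joint passes its speed limit or range.

## Working session

There is one attempt and no reset: what is moved stays moved. The work goes in short steps, Python scripts to look and compute and a shell command to move; the robot and the scene stay as the last step left them, time stands still between calls to the robot, and variables do not carry over. Pictures are saved under pics/ and viewed, on a budget of 10 in all, crops included, one or two more only if the job needs it, and the job is handed in when it is done.

```bash
mkdir -p pics; cat > h.py <<'E'
import numpy as np, cv2
from cell import arm
from scipy.spatial.transform import Rotation as R
def world(c,p):
    Rm=cv2.Rodrigues(np.array(c["rvec"],float))[0]; return Rm.T@(np.array(p)-np.array(c["tvec"]))
def proj(c,P):
    K=np.array([[c["fx"],0,c["cx"]],[0,c["fy"],c["cy"]],[0,0,1.]])
    return cv2.projectPoints(np.array(P,float).reshape(-1,3),np.array(c["rvec"],float),np.array(c["tvec"],float),K,None)[0].reshape(-1,2)
def ray(c,u,v,z):
    Rm=cv2.Rodrigues(np.array(c["rvec"],float))[0]; o=-Rm.T@np.array(c["tvec"])
    d=Rm.T@np.array([(u-c["cx"])/c["fx"],(v-c["cy"])/c["fy"],1]); return o+d*(z-o[2])/d[2]
def save(c,n,crop=None,s=1):
    im=c["image"][...,::-1]
    if crop: im=im[crop[1]:crop[3],crop[0]:crop[2]]
    cv2.imwrite("pics/"+n,cv2.resize(im,None,fx=s,fy=s,interpolation=cv2.INTER_CUBIC))
E
python3 - <<'E'
from h import *
for n in("top","scene"):
    c=arm.camera(n); save(c,n+"1.png",s=1.56)
    print(n,np.round(world(c,[0,0,0]),3),c["fx"])
    for q in "mat long_wedge short_wedge step_block jar toolbox bottle scoop valve".split():
        for d in arm.spot_in(q,c)[:3]:
            w=world(c,d["point"]); print(q,round(d["p"],2),np.round(w,3),np.round(proj(c,w)[0]))
s=arm.state();print(s)
E
```

```text
top [ 0.334 -0.009  1.126] 391.6123793699488
mat 0.86 [0.565 0.041 0.009] [225. 201.]
mat 0.47 [0.614 0.429 0.135] [ 72. 190.]
long_wedge 0.65 [ 0.395 -0.306  0.041] [356. 245.]
short_wedge 0.83 [0.404 0.296 0.038] [137. 268.]
step_block 0.85 [0.709 0.215 0.038] [160. 158.]
step_block 0.61 [0.577 0.251 0.04 ] [150. 204.]
jar 0.9 [ 0.579 -0.228  0.105] [322. 178.]
jar 0.65 [ 0.655 -0.155  0.102] [291. 155.]
toolbox 0.56 [ 0.527 -0.476  0.129] [420. 184.]
bottle 0.83 [0.613 0.426 0.137] [ 73. 191.]
scoop 0.86 [0.752 0.048 0.015] [216. 141.]
valve 0.5 [ 0.756 -0.286  0.071] [330. 120.]
scene [1.641 0.253 1.407] 493.8785266915228
mat 0.82 [0.578 0.043 0.004] [278. 211.]
long_wedge 0.72 [ 0.401 -0.3    0.036] [204. 152.]
long_wedge 0.37 [ 0.589 -0.472  0.128] [138. 160.]
short_wedge 0.6 [0.413 0.3   0.031] [358. 188.]
step_block 0.86 [0.729 0.22  0.032] [319. 253.]
step_block 0.6 [0.587 0.252 0.041] [337. 220.]
step_block 0.55 [ 0.588 -0.47   0.128] [139. 160.]
jar 0.77 [ 0.685 -0.151  0.07 ] [216. 211.]
jar 0.61 [ 0.604 -0.226  0.072] [204. 188.]
toolbox 0.93 [ 0.59  -0.473  0.127] [138.
[... 155 characters left out ...]
 'qpos': array([-1.26206324,  0.47698188,  0.02241615,  1.55538807, -0.01148274,
        1.10929744, -0.08311035]), 'dq': array([-1.18517223e-03,  1.13264030e-04,  9.43394464e-04, -3.23974789e-06,
       -3.54532933e-04, -5.42140414e-04, -1.91193351e-03]), 'tau': array([ 7.81346280e-04, -5.96320188e+01,  1.60676256e+00, -2.81556487e+01,
        1.24913329e-02,  1.32419391e-03,  1.22142961e-05]), 'eef_pos': array([0.27330233, 0.61722394, 0.23132544]), 'tcp_rot': array([2.06929555e-01, 9.78355844e-01, 2.62724418e-05, 7.77565528e-06]), 'contact_force': array([-0.18152367, -0.0861283 , -0.07965301]), 'ft_torque': array([-0.03975215, -0.01004387, -0.03105501]), 'gripper_width': 1.001063491356798}
```

View images.

View pics/top1.png

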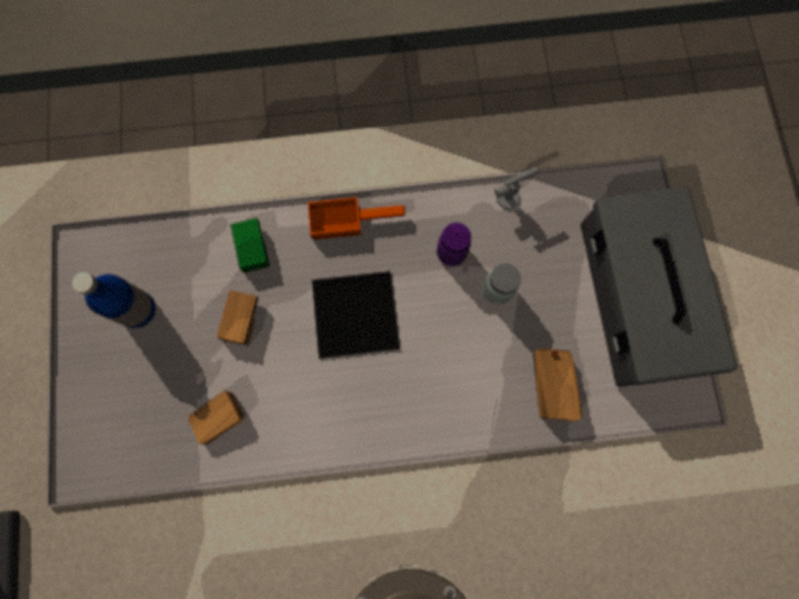

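View pics/scene1.png

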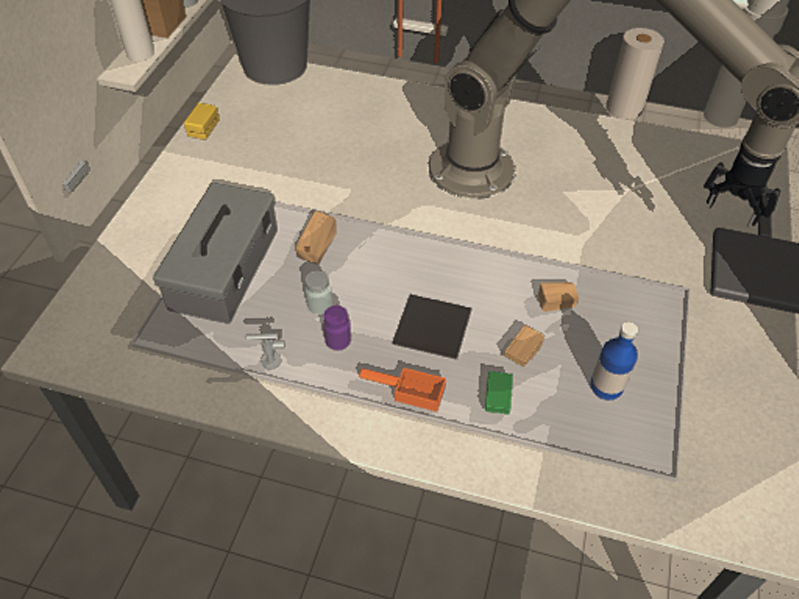

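Top view (zoomed 1.56×): long wedge (557,385), wood blocks (238,317) and (216,418), green look-alike (249,245), grey jar (502,283), purple look-alike (455,243), mat (356,314). The two small wood pieces could be mistaken for each other, so I crop them close up.

```bash
python3 - <<'E'
from h import *
c=arm.camera("scene"); t=arm.camera("top")
f=lambda c,b,w,h:cv2.resize(c["image"][b[1]:b[3],b[0]:b[2],::-1],(w,h),interpolation=cv2.INTER_CUBIC)
a=f(c,(318,170,378,240),384,448); b=f(t,(115,175,175,290),313,600)[:, :]; d=f(t,(335,215,385,275),0 or 375,450); e=f(c,(185,125,225,175),375,150) if 0 else f(c,(180,125,230,175),384,150)
L=np.vstack([a,e]); L=L[:598]; 
im=np.hstack([L, cv2.resize(b,(208,598)), cv2.resize(d,(208,598))]); cv2.imwrite("pics/crop1.png",im)
E
```

```text
(no output)
```

View pics/crop1.png

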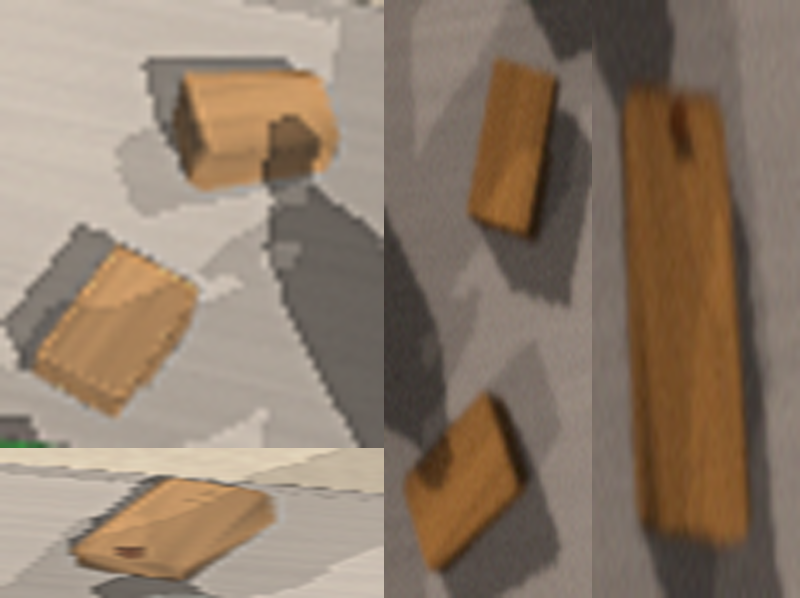

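Candidates: jar – grey (502,283) vs purple (455,243), so grey. Step block – wood at (238,317) vs green (249,245), so wood. The short wedge is (216,418), with a tilted top and its large end face to the left in the scene view. The long wedge has its dowel hole at its far end. Next I fit poses by silhouette.

```bash
cat > fit.py <<'E'
from h import *
from scipy.optimize import minimize
def prism(xs_zl_zh,w):  # convex part from (x,z) polygon
    return np.array([[x,y,z] for x,z in xs_zl_zh for y in(-w/2,w/2)])/1000
M={"long_wedge":[prism([(-65,0),(65,0),(65,25.5),(-65,48.5)],64)],
 "short_wedge":[prism([(-46,0),(46,0),(46,22),(-46,38)],58)],
 "step_block":[prism([(-45,0),(7,0),(7,36),(-45,36)],52),prism([(7,14),(45,14),(45,36),(7,36)],52)],
 "mat":[prism([(-75,0),(75,0),(75,5),(-75,5)],150)]}
def render(c,parts,T,yaw):
    m=np.zeros((c["image"].shape[0]*4,c["image"].shape[1]*4),np.uint8)
    for P in parts:
        W=P@R.from_euler("z",yaw).as_matrix().T+T
        p=(proj(c,W)+.5)*4
        cv2.fillConvexPoly(m,cv2.convexHull(p.astype(np.float32)).astype(np.int32),255)
    return cv2.resize(m,None,fx=.25,fy=.25,interpolation=cv2.INTER_AREA)/255.
def mask(c,P,name,r=48):
    im=c["image"]; h=cv2.cvtColor(im,cv2.COLOR_RGB2HSV)
    if name=="mat": m=(h[...,2]<45)
    else: m=(h[...,0]>4)&(h[...,0]<25)&(h[...,1]>110)&(h[...,2]>25)
    m=m.astype(np.uint8)
    w=np.zeros_like(m); u,v=proj(c,P)[0].astype(int); w[max(v-r,0):v+r,max(u-r,0):u+r]=1
    m=m*w
    n,l,s,_=cv2.connectedComponentsWithStats(m); k=1+np.argmax(s[1:,4]); return (l==k).astype(float)
def fit(cams,name,P,z,yaws,r=48):
    ms=[mask(c,[P[0],P[1],z+.02],name,r) for c in cams]; B=lambda a:cv2.GaussianBlur(a,(0,0),1.0); mb=[B(m) for m in ms]; out=[]
    # per-camera image offsets are not fitted: calibration is ~2 mm
    f=lambda q:sum(((B(render(c,M[name],[q[0],q[1],z],q[2]*10))-m)**2).sum() for c,m in zip(cams,mb))
    for y in yaws:
        r=minimize(f,[P[0],P[1],y/10],method="Nelder-Mead",options=dict(initial_simplex=np.array([[P[0],P[1],y/10]]+[[P[0]+.015,P[1],y/10],[P[0],P[1]+.015,y/10],[P[0],P[1],y/10+.03]]),xatol=1e-4,fatol=1e-2))
        out.append((round(r.fun,1),np.round(r.x[:2],4),round(np.degrees(r.x[2]*10)%360,1)))
    return sorted(out,key=lambda o:o[0]),[m.sum() for m in ms]
E
python3 - <<'E'
from fit import *
cs=[arm.camera("scene"),arm.camera("top")]
Y=np.radians(np.arange(0,360,45))
for n,P,z in(("long_wedge",[.395,-.305],.003),("short_wedge",[.4,.298],.003),("step_block",[.58,.251],.003),("mat",[.57,.04],.003)):
    for cc in(cs,cs[:1],cs[1:]):
        o,s=fit(cc,n,P,z,Y if n!="mat" else [0,.2],60 if n=="mat" else 30)
        u=[]
        for k in o:
            if all(abs((k[2]-j[2]+180)%360-180)>8 for j in u):u.append(k)
        print(n,len(cc),s,u[:3])
E
```

```text
long_wedge 2 [np.float64(532.0), np.float64(1173.0)] [(np.float64(71.2), array([ 0.3941, -0.3113]), np.float64(357.7)), (np.float64(95.7), array([ 0.3905, -0.311 ]), np.float64(180.0))]
long_wedge 1 [np.float64(532.0)] [(np.float64(21.6), array([ 0.3839, -0.3132]), np.float64(183.6)), (np.float64(32.9), array([ 0.394 , -0.3117]), np.float64(0.8))]
long_wedge 1 [np.float64(1173.0)] [(np.float64(31.6), array([ 0.3939, -0.3105]), np.float64(355.8)), (np.float64(58.0), array([ 0.3922, -0.3109]), np.float64(178.8))]
short_wedge 2 [np.float64(335.0), np.float64(717.0)] [(np.float64(94.5), array([0.4052, 0.3008]), np.float64(117.0)), (np.float64(143.8), array([0.4061, 0.2984]), np.float64(298.4))]
short_wedge 1 [np.float64(335.0)] [(np.float64(59.7), array([0.4025, 0.3022]), np.float64(121.4)), (np.float64(76.3), array([0.4067, 0.2979]), np.float64(278.4)), (np.float64(77.8), array([0.4053, 0.2967]), np.float64(287.3))]
short_wedge 1 [np.float64(717.0)] [(np.float64(32.5), array([0.405 , 0.3009]), np.float64(118.1)), (np.float64(58.7), array([0.4065, 0.2985]), np.float64(300.9))]
step_block 2 [np.float64(369.0), np.float64(634.0)] [(np.float64(19.3), array([0.5806, 0.2493]), np.float64(342.7)), (np.float64(49.1), array([0.5797, 0.249 ]), np.float64(163.3))]
step_block 1 [np.float64(369.0)] [(np.float64(7.6), array([0.5807, 0.2483]), np.float64(342.7)), (np.float64(27.6), array([0.5765, 0.2497]), np.float64(160.0))]
step_block 1 [np.float64(634.0)] [(np.float64(9.9), array([0.5809, 0.249 ]), np.float64(341.2)), (np.float64(15.1), array([0.5801, 0.2492]), np.float64(164.1))]
mat 2 [np.float64(1.0), np.float64(2521.0)] [(np.float64(1356.4), array([0.5654, 0.0337]), np.float64(359.6))]
mat 1 [np.float64(1.0)] [(np.float64(0.1), array([-1.69 ,  0.435]), np.float64(3.9)), (np.float64(0.1), array([-0.97,  1.02]), np.float64(333.3))]
mat 1 [np.float64(2521.0)] [(np.float64(20.9), array([0.5663, 0.0343]), np.float64(359.1))]
```

```bash
cat > go.py <<'E'
# python3 go.py x y z jaw_deg [...]: shift along present tool axes and turn for each waypoint
from h import *; import sys
s=arm.state(); p=np.array(s["eef_pos"]); Rm=R.from_quat(s["tcp_rot"]).as_matrix()
jy=np.degrees(np.arctan2(Rm[1,1],Rm[0,1]))
print("t",round(s["time_s"],2),"p",np.round(p,4),"jaw",round(jy,1),"tilt",np.round(Rm[2],3),"w",round(s["gripper_width"],3),"F",np.round(s["contact_force"],1),"q1,q7",np.round(np.array(s["qpos"])[[0,6]],2))
a=list(map(float,sys.argv[1:]))
for i in range(0,len(a),4):
    d=Rm.T@(np.array(a[i:i+3])-p); t=((jy-a[i+3]+90)%180)-90
    print(np.round(d,4),"turn",round(t,1))
E
python3 go.py .46 .25 .25 86 .46 -.15 .25 86 .394 -.311 .22 86 
python3 - <<'E'
from h import *
c=arm.camera("top")
for u,v in((620,383),(735,370),(683,188),(582,205)): print(ray(c,u/1.5625,v/1.5625,.125))
E
```

```text
t 1.2 p [0.2733 0.6172 0.2313] jaw 66.1 tilt [-0. -0. -1.] w 0.998 F [ 1.  -0.   1.2] q1,q7 [-1.26 -0.08]
[-0.3194 -0.2602 -0.0187] turn -19.9
[-0.4814 -0.6259 -0.0187] turn -19.9
[-0.4862 -0.7998  0.0113] turn -19.9
[ 0.37822406 -0.38499371  0.125     ]
[ 0.37726238 -0.57528721  0.125     ]
[ 0.69889446 -0.56248714  0.125     ]
[ 0.68829144 -0.38113829  0.125     ]
```

```bash
python3 -m crank '[[[-0.319,-0.26,-0.019,-20,1],[-0.319,-0.26,-0.019,-20,1],[-0.319,-0.26,-0.019,-20,1],[-0.319,-0.26,-0.019,-20,1],[-0.319,-0.26,-0.019,-20,1],[-0.319,-0.26,-0.019,-20,1],[-0.319,-0.26,-0.019,-20,1],[-0.319,-0.26,-0.019,-20,1]]]'; python3 go.py .46 -.15 .25 86 .394 -.311 .22 86
```

```text
time_s: 2.25
eef_pos: [0.4615, 0.2469, 0.2508]
tcp_rot: [0.037, 0.999, -0.0, 0.001]
contact_force: [-0.2, 2.2, 0.1]
gripper_width: 0.999
t 2.25 p [0.4615 0.2469 0.2508] jaw 85.7 tilt [-0.001 -0.    -1.   ] w 0.999 F [-0.2  2.2  0.1] q1,q7 [-0.7   0.91]
[-0.028  -0.3959  0.001 ] turn -0.3
[ 0.0259 -0.5613  0.031 ] turn -0.3
```

```bash
python3 -m crank '[[[-0.028,-0.396,0,0,1],[-0.028,-0.396,0,0,1],[-0.028,-0.396,0,0,1],[-0.028,-0.396,0,0,1],[-0.028,-0.396,0,0,1],[-0.028,-0.396,0,0,1],[0.026,-0.561,0.031,0,1],[0.026,-0.561,0.031,0,1]]]'; python3 go.py .394 -.311 .2 86
```

```text
time_s: 3.25
eef_pos: [0.4198, -0.2417, 0.2307]
tcp_rot: [0.033, 0.999, -0.0, 0.001]
contact_force: [1.5, 0.0, -0.8]
gripper_width: 1.0
t 3.25 p [ 0.4198 -0.2417  0.2307] jaw 86.2 tilt [-0.001  0.    -1.   ] w 1.0 F [ 1.5  0.  -0.8] q1,q7 [-0.04  2.  ]
[ 0.0212 -0.0708  0.0306] turn 0.2
```

```bash
python3 -m crank '[[[0.021,-0.071,0.02,0,1],[0.021,-0.071,0.02,0,1],[0.021,-0.071,0.02,0,1]]]'; python3 - <<'E'
from fit import *
cs=[arm.camera("wrist"),arm.camera("top"),arm.camera("scene")]
save(cs[0],"wr1.png")
print([ (np.round(world(cs[0],d["point"]),3),round(d["p"],2)) for d in arm.spot_in("long_wedge",cs[0])], np.round(world(cs[0],[0,0,0]),3), cs[0]["fx"])
for cc,r in((cs[:1],300),(cs[2:],30)): print(fit(cc,"long_wedge",[.394,-.311],.003,[-.07,3.07],r))
E
python3 go.py .394 -.311 .2 86
```

```text
time_s: 3.62
eef_pos: [0.394, -0.31, 0.2104]
tcp_rot: [0.034, 0.999, 0.0, -0.0]
contact_force: [0.2, 1.0, -0.1]
gripper_width: 1.0
[(array([ 0.386, -0.307,  0.037]), 0.72)] [ 0.321 -0.305  0.352] 270.88167352034395
([(np.float64(233.6), array([ 0.3973, -0.3099]), np.float64(355.9)), (np.float64(642.2), array([ 0.3954, -0.3099]), np.float64(176.0))], [np.float64(5340.0)])
([(np.float64(21.1), array([ 0.3845, -0.312 ]), np.float64(183.7)), (np.float64(34.9), array([ 0.3955, -0.3129]), np.float64(0.1))], [np.float64(532.0)])
t 3.83 p [ 0.3951 -0.3085  0.2108] jaw 86.3 tilt [-0.001  0.001 -1.   ] w 1.0 F [ 0.1  1.1 -0.5] q1,q7 [0.08 2.2 ]
[ 0.001  -0.0025  0.0108] turn 0.3
```

View pics/wr1.png

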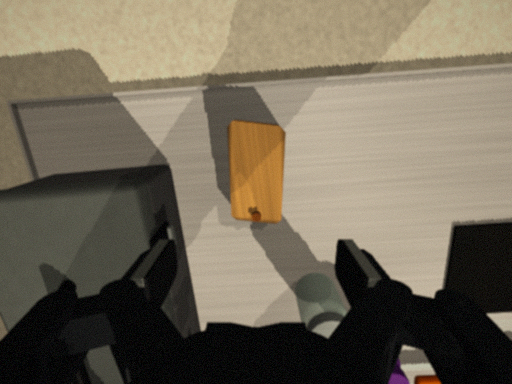

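The wrist view shows the long wedge at (256,170) with its dowel at the far end (254,214), which agrees with the fit (yaw −4°). I grasp it.

```bash
python3 -m crank '[[[0.006,-0.0015,0.06,0,1],[0.006,-0.0015,0.12,0,1],[0.006,-0.0015,0.17,0,1],[0.006,-0.0015,0.195,0,1],[0.006,-0.0015,0.204,0,1],[0.006,-0.0015,0.204,0,1],[0.006,-0.0015,0.204,0,0],[0.006,-0.0015,0.204,0,0]]]'; python3 -m crank '[[[0,0,0,0,0],[0,0,0,0,0],[0,0,0,0,0]]]'; python3 go.py .389 -.31 .15 86
```

```text
time_s: 4.82
eef_pos: [0.3887, -0.3116, 0.008]
tcp_rot: [0.034, 0.999, -0.0, 0.001]
contact_force: [0.2, 1.4, 6.8]
gripper_width: 0.737
time_s: 5.2
eef_pos: [0.3886, -0.3116, 0.008]
tcp_rot: [0.034, 0.999, -0.0, 0.001]
contact_force: [0.0, 2.3, 5.0]
gripper_width: 0.739
t 5.2 p [ 0.3886 -0.3116  0.008 ] jaw 86.1 tilt [-0.002 -0.    -1.   ] w 0.739 F [0.  2.3 5. ] q1,q7 [0.26 2.44]
[-0.0006  0.0016 -0.142 ] turn 0.1
```

```bash
python3 -m crank '[[[0,0,-0.05,0,0],[0,0,-0.11,0,0],[0,0,-0.145,0,0],[0,0,-0.145,0,0]]]'; python3 go.py .559 .034 .15 90
```

```text
time_s: 5.7
eef_pos: [0.3893, -0.3124, 0.1547]
tcp_rot: [0.034, 0.999, -0.001, 0.003]
contact_force: [-0.2, 0.3, -2.1]
gripper_width: 0.739
t 5.7 p [ 0.3893 -0.3124  0.1547] jaw 86.1 tilt [-0.007 -0.002 -1.   ] w 0.739 F [-0.2  0.3 -2.1] q1,q7 [0.1  2.28]
[-0.1458  0.3571  0.005 ] turn -3.9
```

```bash
python3 -m crank '[[[-0.02,0.05,0,-4,0],[-0.146,0.357,0,-4,0],[-0.146,0.357,0,-4,0],[-0.146,0.357,0,-4,0],[-0.146,0.357,0,-4,0],[-0.146,0.357,0,-4,0],[-0.146,0.357,0,-4,0],[-0.146,0.357,0,-4,0]]]'; python3 -m crank '[[[0,0,0.04,0,0],[0,0,0.08,0,0],[0,0,0.08,0,0],[0,0,0.08,0,0]]]';python3 go.py .559 .034 .014 90
```

```text
time_s: 6.7
eef_pos: [0.5568, 0.0362, 0.1503]
tcp_rot: [-0.003, 1.0, -0.0, -0.001]
contact_force: [0.3, -1.2, -1.9]
gripper_width: 0.739
time_s: 7.2
eef_pos: [0.5577, 0.0332, 0.0727]
tcp_rot: [0.0, 1.0, -0.0, 0.0]
contact_force: [-0.4, 0.6, -1.4]
gripper_width: 0.738
t 7.2 p [0.5577 0.0332 0.0727] jaw 90.0 tilt [-0.001 -0.    -1.   ] w 0.738 F [-0.4  0.6 -1.4] q1,q7 [-0.44  1.64]
[-0.0012  0.0008  0.0587] turn -0.0
```

```bash
python3 -m crank '[[[-0.001,0,0.04,0,0],[-0.001,0,0.055,0,0],[-0.001,0,0.059,0,0],[-0.001,0,0.061,0,0],[-0.001,0,0.061,0,0]]]'; python3 go.py
```

```text
time_s: 7.82
eef_pos: [0.5585, 0.0345, 0.0131]
tcp_rot: [-0.001, 1.0, 0.0, 0.0]
contact_force: [-6.8, -0.5, 12.2]
gripper_width: 0.739
t 7.83 p [0.5585 0.0345 0.0131] jaw 90.1 tilt [-0.     0.001 -1.   ] w 0.739 F [-6.8 -0.5 12.2] q1,q7 [-0.4   1.68]
```

Contact (12 N). Release, rise, and head for the short wedge.

```bash
python3 -m crank '[[[0,0,0,0,1],[0,0,0,0,1],[0,0,0,0,1],[0,0,-0.03,0,1],[0,0,-0.09,0,1],[0,0,-0.15,0,1],[0,0,-0.21,0,1],[0,0,-0.21,0,1]]]'; python3 - <<'E'
from fit import *
cs=[arm.camera("wrist"),arm.camera("top"),arm.camera("scene")]
save(cs[0],"wr2.png")
for cc,r in((cs[:1],300),(cs[1:2],45),(cs[2:],40)): print(fit(cc,"long_wedge",[.566,.034],.008,[0,],r))
m=(cv2.cvtColor(cs[0]["image"],cv2.COLOR_RGB2HSV)[...,2]<45)
E
python3 go.py .405 .301 .2 27 .405 .301 .2 117
```

```text
time_s: 8.82
eef_pos: [0.5617, 0.0349, 0.2257]
tcp_rot: [-0.001, 1.0, 0.001, 0.005]
contact_force: [0.6, -0.6, -0.5]
gripper_width: 0.997
([(np.float64(166.3), array([0.5654, 0.0345]), np.float64(0.3))], [np.float64(5419.0)])
([(np.float64(0.3), array([ 1.2886, -0.5128]), np.float64(335.3))], [np.float64(2.0)])
([(np.float64(31.3), array([0.564 , 0.0336]), np.float64(2.5))], [np.float64(629.0)])
t 8.97 p [0.5578 0.0349 0.2198] jaw 90.1 tilt [ 0.001 -0.    -1.   ] w 1.003 F [ 0.1 -0.5 -0.8] q1,q7 [-0.53  1.55]
[0.1521 0.2664 0.02  ] turn 63.1
[0.1521 0.2664 0.02  ] turn -26.9
```

View pics/wr2.png

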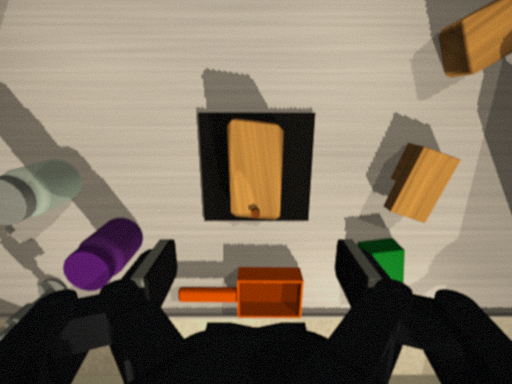

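Wedge at (256,168) is centred on the mat (256,166), dowel on the +x end, flat and released. Now the short wedge.

```bash
python3 -m crank '[[[0.152,0.266,0.02,63,1],[0.152,0.266,0.02,63,1],[0.152,0.266,0.02,63,1],[0.152,0.266,0.02,63,1],[0.152,0.266,0.02,63,1],[0.152,0.266,0.02,63,1],[0.152,0.266,0.02,63,1]]]'; python3 - <<'E'
from fit import *
cs=[arm.camera("wrist"),arm.camera("top")]
save(cs[0],"wr3.png")
for cc,r in((cs[:1],300),): print(fit(cc,"short_wedge",[.405,.301],.003,np.radians([117,297]),r))
E
python3 go.py .407 .297 .1 27
```

```text
time_s: 9.85
eef_pos: [0.403, 0.3024, 0.1984]
tcp_rot: [0.521, 0.854, -0.002, -0.001]
contact_force: [0.3, -0.7, -0.1]
gripper_width: 1.002
([(np.float64(97.0), array([0.4081, 0.2973]), np.float64(297.1)), (np.float64(236.5), array([0.4066, 0.3009]), np.float64(118.6))], [np.float64(3700.0)])
t 9.95 p [0.4046 0.3003 0.1988] jaw 27.2 tilt [-0.002 -0.003 -1.   ] w 1.001 F [ 1.1 -0.3 -0.4] q1,q7 [-1.19 -0.13]
[-0.0038  0.0009  0.0988] turn 0.2
```

View pics/wr3.png

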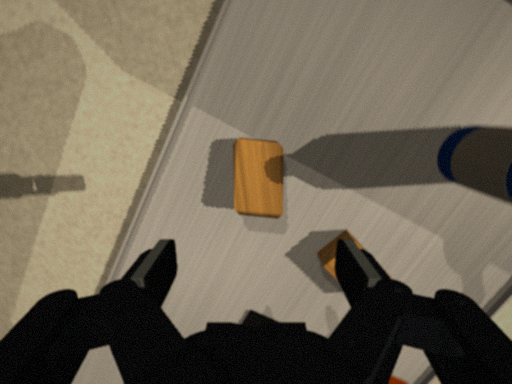

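The wrist fit (297°) disagrees with the earlier fits (117°, but with shadow-cut masks), so I overlay both hypotheses on close crops.

```bash
python3 - <<'E'
from fit import *
cs=[arm.camera("wrist"),arm.camera("scene"),arm.camera("top")]
def edges(name): 
    P=M[name][0]; return P,[(0,1),(2,3),(4,5),(6,7),(0,2),(2,4),(4,6),(6,0),(1,3),(3,5),(5,7),(7,1)]
import itertools
rows=[]
for yaw,xy in((117.5,(.405,.301)),(297.2,(.408,.2975))):
    row=[]
    for c,w in((cs[0],40),(cs[1],20),):
        im=c["image"][...,::-1]; u,v=proj(c,[.406,.299,.02])[0]; u,v=int(u),int(v); s=300/(2*w)
        q=cv2.resize(im[v-w:v+w,u-w:u+w],(300,300),interpolation=cv2.INTER_CUBIC); q=cv2.convertScaleAbs(q,alpha=1.3)
        row.append(q.copy())
        P,E=edges("short_wedge"); W=P@R.from_euler("z",yaw,degrees=True).as_matrix().T+[*xy,.003]
        p=((proj(c,W)-[u-w,v-w]+.5)*s).astype(int)
        for a,b in E: cv2.line(q,tuple(map(int,p[a])),tuple(map(int,p[b])),(255,255,0),1)
        row.append(q)
    rows.append(np.hstack(row[:] if 0 else [row[1],row[3]])); raw=np.vstack([row[0],row[2]])
o=np.hstack([np.vstack(rows),raw]); print(o.shape); cv2.imwrite("pics/ov.png",cv2.resize(o,(800,533)))
# robust masks: saturation/hue in shadow
import fit as F
def mask2(c,P,name,r=48):
    h=cv2.cvtColor(c["image"],cv2.COLOR_RGB2HSV); m=((h[...,0]>3)&(h[...,0]<22)&(h[...,1]>85)&(h[...,2]>15)).astype(np.uint8)
    w=np.zeros_like(m); u,v=proj(c,P)[0].astype(int); w[max(v-r,0):v+r,max(u-r,0):u+r]=1
    m=cv2.morphologyEx(m*w,cv2.MORPH_CLOSE,np.ones((3,3),np.uint8)); n,l,s,_=cv2.connectedComponentsWithStats(m); k=1+np.argmax(s[1:,4]); return (l==k).astype(float)
F.mask=mask2
for cc,r in((cs[:1],60),(cs[1:2],17),): print(F.fit(cc,"short_wedge",[.405,.301],.003,np.radians([117,297]),r))
E
```

```text
(600, 900, 3)
([(np.float64(84.4), array([0.4081, 0.2975]), np.float64(296.9)), (np.float64(193.9), array([0.4067, 0.3005]), np.float64(117.9))], [np.float64(3811.0)])
([(np.float64(19.5), array([0.4049, 0.3006]), np.float64(116.6)), (np.float64(35.5), array([0.4063, 0.2973]), np.float64(284.0))], [np.float64(402.0)])
```

View pics/ov.png

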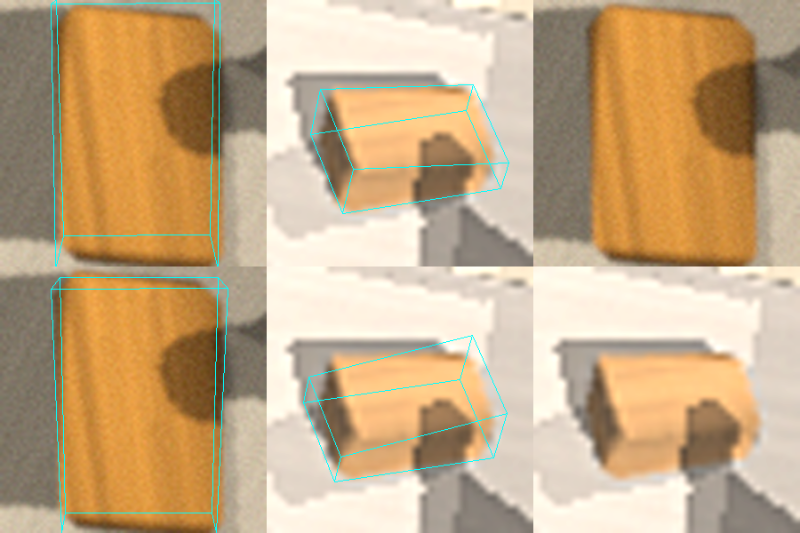

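The scene overlay clearly matches 117° (thick end toward the mat), and the top view agrees. The wrist fit is fooled by the rounded corners. I grasp with the tips kept above the piece's underside.

```bash
python3 go.py .4085 .295 .008 27.3
```

```text
t 10.1 p [0.4058 0.2997 0.1998] jaw 27.2 tilt [-0.001 -0.002 -1.   ] w 1.001 F [ 0.3 -0.3  0.1] q1,q7 [-1.18 -0.13]
[-0.0052  0.0006  0.1918] turn -0.1
```

```bash
python3 -m crank '[[[-0.005,0.0005,0.06,0,1],[-0.005,0.0005,0.12,0,1],[-0.005,0.0005,0.165,0,1],[-0.005,0.0005,0.187,0,1],[-0.005,0.0005,0.192,0,1],[-0.005,0.0005,0.192,0,1],[-0.005,0.0005,0.192,0,0],[-0.005,0.0005,0.192,0,0]]]'; python3 -m crank '[[[0,0,0,0,0],[0,0,0,0,0],[0,0,0,0,0]]]';  python3 go.py; python3 -m crank '[[[0,0,-0.04,0,0],[0,0,-0.1,0,0],[0,0,-0.155,0,0],[0,0,-0.155,0,0],[0,0,-0.155,0,0]]]'; python3 -c '
from h import *
c=arm.camera("wrist"); save(c,"wr4.png",(150,100,400,384),1.5)'; python3 go.py .57 .034 .16 90
```

```text
time_s: 11.1
eef_pos: [0.4093, 0.2969, 0.0099]
tcp_rot: [0.521, 0.853, 0.001, 0.0]
contact_force: [-0.0, -0.4, 2.4]
gripper_width: 0.667
time_s: 11.48
eef_pos: [0.4093, 0.2969, 0.0099]
tcp_rot: [0.521, 0.853, 0.001, 0.0]
contact_force: [-1.1, -0.3, 8.0]
gripper_width: 0.669
t 11.47 p [0.4093 0.2969 0.0099] jaw 27.1 tilt [ 0.001  0.002 -1.   ] w 0.669 F [-1.1 -0.3  8. ] q1,q7 [-1.02  0.08]
time_s: 12.1
eef_pos: [0.4079, 0.2963, 0.1636]
tcp_rot: [0.521, 0.853, 0.0, -0.0]
contact_force: [0.7, -0.9, -1.8]
gripper_width: 0.663
t 12.15 p [0.4076 0.2959 0.1628] jaw 27.1 tilt [-0.    -0.002 -1.   ] w 0.667 F [-0.6 -0.4 -1.2] q1,q7 [-1.18 -0.07]
[-0.3071  0.025   0.0028] turn -62.9
```

View pics/wr4.png

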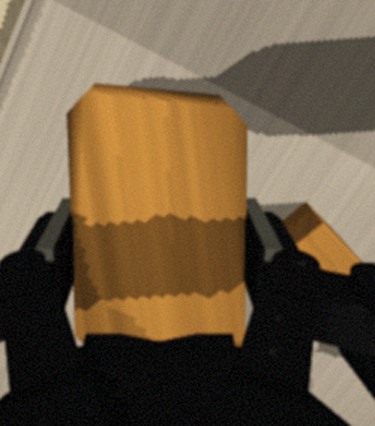

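Holding it. I check the thick-end direction numerically by projecting the held model under both hypotheses.

```bash
python3 - <<'E'
from fit import *
c=arm.camera("wrist"); s=arm.state(); p=np.array(s["eef_pos"])
Rm=cv2.Rodrigues(np.array(c["rvec"],float))[0]; print("cam",np.round(world(c,[0,0,0])-p,3),"axis",np.round(Rm[2],2))
for yaw,off in((117.2,-.004),(297.2,.002)):
    A=R.from_euler("z",yaw,degrees=True).as_matrix()
    W=(M["short_wedge"][0]-[off,0,0])@A.T+[p[0],p[1],p[2]-.0069]
    print(yaw,((proj(c,W)[4:]-[150,100])*1.5).round().tolist())   # thin end top pair, thick end top pair
E
```

```text
cam [-0.033  0.066  0.142] axis [ 0.13 -0.26 -0.96]
117.2 [[249.0, 94.0], [65.0, 94.0], [242.0, 368.0], [73.0, 368.0]]
297.2 [[82.0, 337.0], [233.0, 337.0], [53.0, 112.0], [261.0, 112.0]]
```

Matches 117° (corners at about (70,95) and (247,95)). Now I carry it over the long wedge.

```bash
python3 go.py .559 .0345 .16 90; python3 -m crank '[[[-0.307,0.02,0.003,-63,0],[-0.307,0.02,0.003,-63,0],[-0.307,0.02,0.003,-63,0],[-0.307,0.02,0.003,-63,0],[-0.307,0.02,0.003,-63,0],[-0.307,0.02,0.003,-63,0],[-0.307,0.02,0.003,-63,0],[-0.307,0.02,0.003,-63,0]]]';python3 go.py .559 .0345 .068 90.3
```

```text
t 12.2 p [0.4076 0.2957 0.1624] jaw 27.1 tilt [-0.001 -0.002 -1.   ] w 0.663 F [ 0.3 -0.3 -1.9] q1,q7 [-1.18 -0.07]
[-0.3015  0.0156  0.0026] turn -62.9
time_s: 13.2
eef_pos: [0.5654, 0.0316, 0.1589]
tcp_rot: [-0.0, 1.0, -0.0, -0.002]
contact_force: [-0.8, 0.1, -0.9]
gripper_width: 0.664
t 13.2 p [0.5654 0.0316 0.1589] jaw 90.0 tilt [ 0.003 -0.    -1.   ] w 0.664 F [-0.8  0.1 -0.9] q1,q7 [-0.44  1.57]
[0.0061 0.003  0.0909] turn -0.3
```

```bash
python3 -m crank '[[[0.006,0.003,0.04,0,0],[0.006,0.003,0.075,0,0],[0.006,0.003,0.09,0,0],[0.006,0.003,0.09,0,0]]]';python3 go.py .559 .0345 .060 90.3; python3 - <<'E'
from fit import *
c=arm.camera("scene"); save(c,"sc5.png",(225,150,345,240),5)
E
```

```text
time_s: 13.7
eef_pos: [0.5596, 0.0353, 0.0696]
tcp_rot: [-0.001, 1.0, -0.0, -0.001]
contact_force: [-0.7, -0.2, -0.7]
gripper_width: 0.668
t 13.7 p [0.5596 0.0353 0.0696] jaw 90.1 tilt [ 0.002 -0.001 -1.   ] w 0.668 F [-0.7 -0.2 -0.7] q1,q7 [-0.41  1.61]
[ 0.0005 -0.0008  0.0096] turn -0.2
```

View pics/sc5.png

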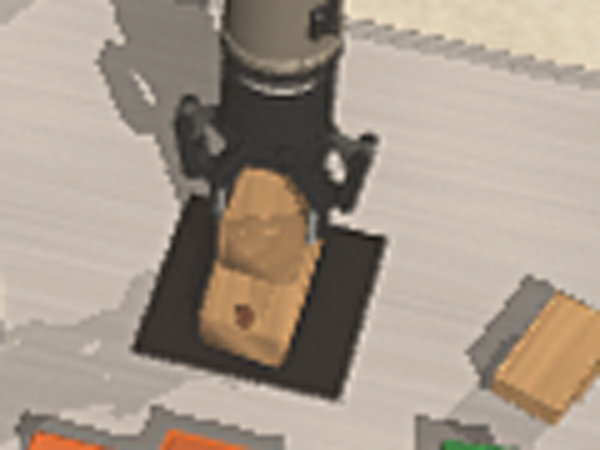

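The short wedge (262,225) hangs over the long one with its thick end toward the dowel (243,316), which stays clear. I lower it until it touches.

```bash
python3 -m crank '[[[0,-0.001,0.004,0,0],[0,-0.001,0.007,0,0],[0,-0.001,0.009,0,0]]]';python3 -m crank '[[[0,0,0.002,0,0],[0,0,0.003,0,0]]]'; python3 -m crank '[[[0,0,0.002,0,0],[0,0,0.003,0,0]]]';python3 go.py
```

```text
time_s: 14.12
eef_pos: [0.5606, 0.0342, 0.0619]
tcp_rot: [-0.001, 1.0, 0.0, 0.0]
contact_force: [-0.8, -0.0, -1.5]
gripper_width: 0.667
time_s: 14.38
eef_pos: [0.5613, 0.0341, 0.0599]
tcp_rot: [-0.001, 1.0, 0.0, 0.001]
contact_force: [-0.3, -0.7, 9.5]
gripper_width: 0.666
time_s: 14.62
eef_pos: [0.5626, 0.034, 0.0574]
tcp_rot: [-0.001, 1.0, 0.0, 0.002]
contact_force: [0.7, -0.9, 14.7]
gripper_width: 0.667
t 14.62 p [0.5626 0.034  0.0574] jaw 90.1 tilt [-0.004  0.    -1.   ] w 0.667 F [ 0.7 -0.9 14.7] q1,q7 [-0.4   1.62]
```

```bash
python3 -m crank '[[[0,0,0.001,0,0],[0,0,0.002,0,0]]]';python3 -m crank '[[[0,0,0.001,0,0],[0,0,0.002,0,0]]]'; python3 go.py
```

```text
time_s: 14.88
eef_pos: [0.5634, 0.0339, 0.0558]
tcp_rot: [-0.001, 1.0, 0.0, 0.003]
contact_force: [3.0, -2.1, 11.4]
gripper_width: 0.667
time_s: 15.12
eef_pos: [0.5641, 0.0339, 0.054]
tcp_rot: [-0.001, 1.0, 0.0, 0.004]
contact_force: [4.0, -0.4, 11.1]
gripper_width: 0.669
t 15.12 p [0.5641 0.0339 0.054 ] jaw 90.1 tilt [-0.007  0.    -1.   ] w 0.669 F [ 4.  -0.4 11.1] q1,q7 [-0.4   1.63]
```

```bash
python3 -m crank '[[[0,0,0.001,0,0],[0,0,0.002,0,0]]]'; python3 -m crank '[[[0,0,0,0,1],[0,0,0,0,1],[0,0,0,0,1],[0,0,0,0,1],[0,0,-0.03,0,1],[0,0,-0.09,0,1],[0,0,-0.13,0,1],[0,0,-0.16,0,1]]]'; python3 - <<'E'
from fit import *
c=arm.camera("scene"); w=arm.camera("wrist"); a=cv2.resize(c["image"][150:240,225:345,::-1],(400,300),interpolation=cv2.INTER_CUBIC); b=cv2.resize(w["image"][60:280,120:400,::-1],(400,300))
cv2.imwrite("pics/p6.png",np.hstack([a,b]))
def draw(yaw,x): 
    pass
# pose of short on slope: predicted top-face corners vs image for x offset
t=np.radians(10)
for xo in(-.012,-.009,-.006,-.003,0):
    A=R.from_euler("z",.3,degrees=True).as_matrix()@R.from_euler("y",10,degrees=True).as_matrix()@R.from_euler("z",180,degrees=True).as_matrix()
    W=M["short_wedge"][0]@A.T+[.565+xo,.0345,.008+.037-xo*np.tan(t)]
    print(xo,((proj(w,W)[4:]-[120,60])*[400/280,300/220]+[400,0]).round().tolist())
E
python3 go.py .5807 .249 .2 72.5
```

```text
time_s: 15.38
eef_pos: [0.5648, 0.0339, 0.0523]
tcp_rot: [-0.001, 1.0, 0.0, 0.004]
contact_force: [3.9, -1.5, 11.7]
gripper_width: 0.664
time_s: 16.38
eef_pos: [0.5607, 0.0342, 0.2116]
tcp_rot: [-0.001, 1.0, 0.0, 0.001]
contact_force: [-0.0, 0.8, -0.5]
gripper_width: 1.001
-0.012 [[635.0, 98.0], [553.0, 99.0], [632.0, 215.0], [557.0, 216.0]]
-0.009 [[635.0, 103.0], [553.0, 103.0], [631.0, 218.0], [557.0, 219.0]]
-0.006 [[635.0, 107.0], [553.0, 107.0], [631.0, 222.0], [557.0, 222.0]]
-0.003 [[634.0, 111.0], [553.0, 111.0], [631.0, 225.0], [558.0, 225.0]]
0 [[634.0, 114.0], [554.0, 115.0], [631.0, 228.0], [558.0, 228.0]]
t 16.48 p [0.5623 0.0342 0.213 ] jaw 90.1 tilt [-0.006  0.002 -1.   ] w 0.997 F [ 0.6 -0.9 -1.1] q1,q7 [-0.47  1.54]
[-0.0187  0.2147  0.0135] turn 17.6
```

View pics/p6.png

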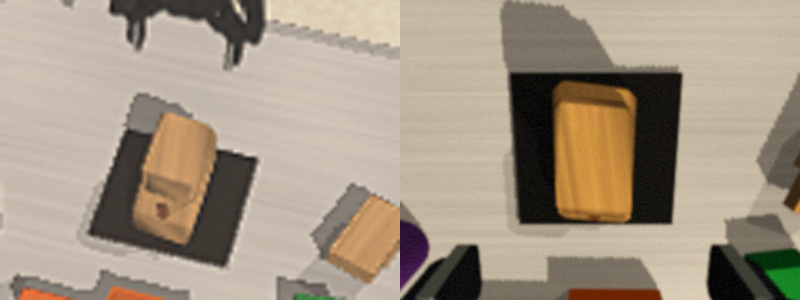

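The short wedge rests on the slope with its uphill edge at about (594,100) in the wrist crop and the dowel still visible below its thick end. Next, the step block.

```bash
python3 -m crank '[[[-0.013,0.216,0.013,18,1],[-0.013,0.216,0.013,18,1],[-0.013,0.216,0.013,18,1],[-0.013,0.216,0.013,18,1],[-0.013,0.216,0.013,18,1],[-0.013,0.216,0.013,18,1]]]'; python3 - <<'E'
from fit import *
c=arm.camera("wrist"); print(fit([c],"step_block",[.581,.249],.003,np.radians([-17,163]),60))
t=arm.camera("scene"); print(fit([t],"step_block",[.581,.249],.003,np.radians([-17,163]),17))
E
python3 go.py .5759 .2505 .008 72.6
```

```text
time_s: 17.23
eef_pos: [0.5727, 0.2486, 0.1958]
tcp_rot: [0.156, 0.988, -0.001, -0.0]
contact_force: [0.7, -0.8, -0.0]
gripper_width: 1.002
([(np.float64(9.7), array([0.5813, 0.2488]), np.float64(161.4)), (np.float64(17.8), array([0.5822, 0.2485]), np.float64(341.5))], [np.float64(3574.0)])
([(np.float64(9.1), array([0.5801, 0.2479]), np.float64(342.0)), (np.float64(30.1), array([0.5763, 0.2494]), np.float64(161.8))], [np.float64(368.0)])
t 17.32 p [0.5731 0.2479 0.1964] jaw 72.0 tilt [-0.    -0.001 -1.   ] w 1.001 F [-0.3 -0.7 -0.3] q1,q7 [-0.78  0.91]
[-0.0019  0.0035  0.1884] turn -0.6
```

```bash
python3 -m crank '[[[-0.002,0.0025,0.06,-0.5,1],[-0.002,0.0025,0.12,-0.5,1],[-0.002,0.0025,0.16,-0.5,1],[-0.002,0.0025,0.183,-0.5,1],[-0.002,0.0025,0.188,-0.5,1],[-0.002,0.0025,0.188,-0.5,1],[-0.002,0.0025,0.188,-0.5,0],[-0.002,0.0025,0.188,-0.5,0]]]'; python3 -m crank '[[[0,0,0,0,0],[0,0,0,0,0],[0,0,0,0,0]]]';  python3 go.py; python3 -m crank '[[[0,0,-0.04,0,0],[0,0,-0.1,0,0],[0,0,-0.155,0,0],[0,0,-0.155,0,0],[0,0,-0.155,0,0]]]'; python3 go.py .57 .0345 .16 90.1
```

```text
time_s: 18.32
eef_pos: [0.5762, 0.2522, 0.0097]
tcp_rot: [0.151, 0.989, 0.001, 0.001]
contact_force: [-1.5, 1.8, 16.0]
gripper_width: 0.606
time_s: 18.7
eef_pos: [0.5765, 0.2524, 0.01]
tcp_rot: [0.151, 0.989, 0.001, 0.001]
contact_force: [-0.5, -0.5, 6.2]
gripper_width: 0.598
t 18.7 p [0.5765 0.2524 0.01  ] jaw 72.6 tilt [-0.001  0.002 -1.   ] w 0.598 F [-0.5 -0.5  6.2] q1,q7 [-0.71  1.  ]
time_s: 19.32
eef_pos: [0.5748, 0.2519, 0.1631]
tcp_rot: [0.151, 0.989, -0.0, -0.0]
contact_force: [-0.0, -0.3, -1.3]
gripper_width: 0.601
t 19.32 p [0.5748 0.2519 0.1631] jaw 72.6 tilt [ 0.001 -0.    -1.   ] w 0.601 F [-0.  -0.3 -1.3] q1,q7 [-0.78  0.94]
[-0.0603 -0.209   0.0031] turn -17.5
```

```bash
python3 -m crank '[[[-0.06,-0.209,0.003,-17.5,0],[-0.06,-0.209,0.003,-17.5,0],[-0.06,-0.209,0.003,-17.5,0],[-0.06,-0.209,0.003,-17.5,0],[-0.06,-0.209,0.003,-17.5,0],[-0.06,-0.209,0.003,-17.5,0]]]'; python3 - <<'E'
from fit import *
c=arm.camera("scene"); s=arm.state(); p=np.array(s["eef_pos"]);print(p)
im=c["image"][...,::-1]; u,v=map(int,proj(c,p)[0]); w=26
base=cv2.resize(im[v-w:v+w,u-w:u+w],(400,400),interpolation=cv2.INTER_CUBIC)
q=base.copy()
for yaw,col in((0,(255,255,0)),(180,(0,0,255))):
    for P in M["step_block"]:
        W=(P+[.005,0,0] if yaw==0 else P-[.005,0,0])@R.from_euler("z",yaw,degrees=True).as_matrix().T+[p[0],p[1],p[2]-.007]
        h=cv2.convexHull(((proj(c,W)-[u-w,v-w]+.5)*400/(2*w)).astype(np.int32)); cv2.polylines(q,[h],True,col,1)
cv2.imwrite("pics/st7.png",np.hstack([base,q]))
E
python3 go.py .57 .0345 .09 90.1
```

```text
time_s: 20.08
eef_pos: [0.5696, 0.0356, 0.1593]
tcp_rot: [-0.001, 1.0, 0.0, -0.001]
contact_force: [-0.6, 0.6, -1.4]
gripper_width: 0.6
[0.56977807 0.03613875 0.15948428]
t 20.12 p [0.5698 0.0361 0.1595] jaw 90.2 tilt [ 0.002  0.    -1.   ] w 0.599 F [ 0.6 -0.2 -1.1] q1,q7 [-0.43  1.56]
[-0.0004 -0.0017  0.0695] turn 0.1
```

View pics/st7.png

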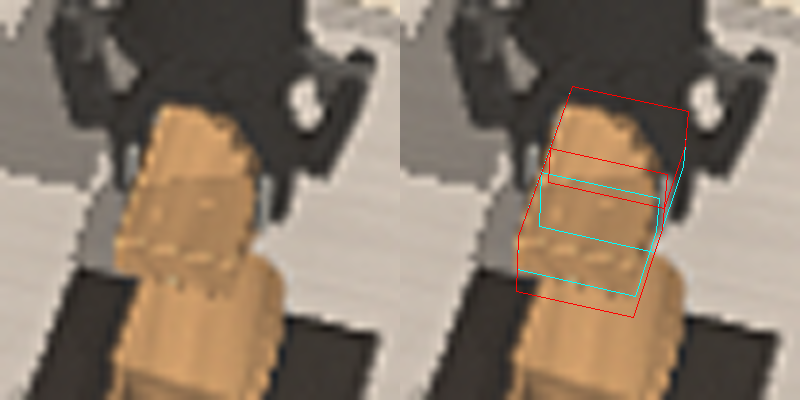

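The front face height (118,240→266) matches the cyan outline, so the overhang points toward +x as fitted. I lower the block.

```bash
python3 -m crank '[[[0,-0.001,0.04,0,0],[0,-0.001,0.062,0,0],[0,-0.001,0.07,0,0],[0,-0.001,0.07,0,0]]]'; python3 -m crank '[[[0,0,0.002,0,0],[0,0,0.004,0,0]]]'; python3 go.py
```

```text
time_s: 20.62
eef_pos: [0.5703, 0.0345, 0.0903]
tcp_rot: [-0.002, 1.0, 0.0, -0.0]
contact_force: [-0.4, 0.1, 0.3]
gripper_width: 0.599
time_s: 20.88
eef_pos: [0.571, 0.0337, 0.0873]
tcp_rot: [-0.001, 1.0, 0.0, 0.001]
contact_force: [-0.2, 0.7, -1.1]
gripper_width: 0.599
t 20.88 p [0.571  0.0337 0.0873] jaw 90.1 tilt [-0.002  0.    -1.   ] w 0.599 F [-0.2  0.7 -1.1] q1,q7 [-0.4  1.6]
```

```bash
python3 -m crank '[[[0,0.0005,0.001,0,0],[0,0.0005,0.002,0,0],[0,0.0005,0.002,0,0]]]'; python3 -m crank '[[[0,0,0.0015,0,0],[0,0,0.0015,0,0]]]'; python3 -m crank '[[[0,0,0.0015,0,0],[0,0,0.0015,0,0]]]'
```

```text
time_s: 21.25
eef_pos: [0.5704, 0.034, 0.0846]
tcp_rot: [-0.001, 1.0, 0.0, -0.0]
contact_force: [-0.2, -0.2, -1.7]
gripper_width: 0.597
time_s: 21.5
eef_pos: [0.5705, 0.0341, 0.0834]
tcp_rot: [-0.001, 1.0, 0.0, 0.0]
contact_force: [-1.0, -0.6, 2.8]
gripper_width: 0.6
time_s: 21.75
eef_pos: [0.5706, 0.034, 0.0833]
tcp_rot: [-0.001, 1.0, 0.0, 0.0]
contact_force: [-6.8, 0.3, 17.4]
gripper_width: 0.598
```

```bash
python3 -m crank '[[[0,0,0,0,1],[0,0,0,0,1],[0,0,0,0,1],[0,0,0,0,1],[0,0,-0.03,0,1],[0,0,-0.09,0,1],[0,0,-0.15,0,1],[0,0,-0.17,0,1]]]'; python3 go.py .56 -.228 .25 92; python3 -m crank '[[[0.01,-0.262,0,0,1],[0.01,-0.262,0,0,1],[0.01,-0.262,0,0,1],[0.01,-0.262,0,0,1],[0.01,-0.262,0,0,1],[0.01,-0.262,0,0,1]]]'; python3 - <<'E'
from fit import *
for n in("wrist","top","scene"):
    c=arm.camera(n)
    for d in arm.spot_in("jar",c)[:3]: w=world(c,d["point"]);print(n,round(d["p"],2),np.round(w,3),proj(c,w).round())
    if n=="wrist": save(c,"wr8.png",(150,60,512,384),1.2); cw=c
    if n=="top":
        m=c["image"]; cv2.imwrite("pics/x.png",m)
    for d in arm.spot_in("step_block",c)[:2]: print("  step",np.round(world(c,d["point"]),3),round(d["p"],2))
for z in(.098,):
  for xy in((.58,-.228),(.585,-.228)):
    P=[[xy[0]+.03*np.cos(a),xy[1]+.03*np.sin(a),z] for a in np.radians([0,90,180,270])]
    print(xy,((proj(cw,P)-[150,60])*1.2).round().tolist())
E
python3 go.py
```

```text
time_s: 22.75
eef_pos: [0.5722, 0.034, 0.2557]
tcp_rot: [-0.001, 1.0, 0.001, 0.003]
contact_force: [-0.3, -0.2, -0.7]
gripper_width: 0.999
t 22.75 p [0.5722 0.034  0.2557] jaw 90.1 tilt [-0.006  0.001 -1.   ] w 0.999 F [-0.3 -0.2 -0.7] q1,q7 [-0.46  1.52]
[ 0.0127 -0.262   0.0053] turn -1.9
time_s: 23.5
eef_pos: [0.5606, -0.2286, 0.2513]
tcp_rot: [-0.0, 1.0, 0.0, -0.0]
contact_force: [-0.5, 0.5, 0.1]
gripper_width: 0.999
wrist 0.58 [ 0.576 -0.233  0.098] [[252. 192.]]
wrist 0.56 [ 0.655 -0.166  0.095] [[307. 253.]]
  step [0.573 0.016 0.113] 0.61
top 0.68 [ 0.654 -0.156  0.103] [[291. 155.]]
top 0.66 [ 0.578 -0.228  0.104] [[322. 179.]]
  step [0.708 0.216 0.038] 0.91
  step [0.57  0.033 0.113] 0.89
scene 0.72 [ 0.688 -0.148  0.07 ] [[217. 211.]]
scene 0.65 [ 0.605 -0.228  0.073] [[203. 188.]]
  step [0.726 0.219 0.032] 0.85
  step [0.586 0.037 0.115] 0.64
(0.58, -0.228) [[128.0, 192.0], [159.0, 162.0], [128.0, 131.0], [96.0, 162.0]]
(0.585, -0.228) [[128.0, 196.0], [159.0, 167.0], [128.0, 137.0], [96.0, 167.0]]
t 23.95 p [ 0.5612 -0.2272  0.2516] jaw 90.2 tilt [-0.  0. -1.] w 1.001 F [ 0.4 -0.5  0.2] q1,q7 [-0.07  2.02]
```

View pics/wr8.png

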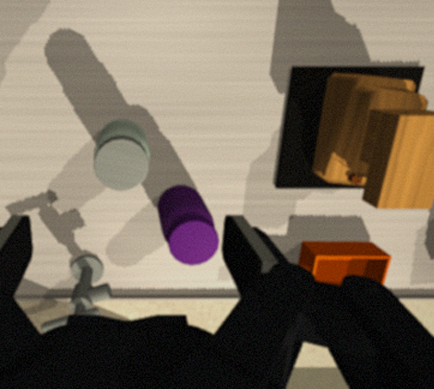

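Grey jar lid at (122,161), r≈28 px, which puts the jar at about (0.578,−0.232). The stepped stack at the right stands level. I grasp the jar.

```bash
python3 go.py .578 -.232 .055 90.1; python3 -m crank '[[[-0.017,-0.005,0.03,0,1],[-0.017,-0.005,0.08,0,1],[-0.017,-0.005,0.13,0,1],[-0.017,-0.005,0.17,0,1],[-0.017,-0.005,0.19,0,1],[-0.017,-0.005,0.196,0,1],[-0.017,-0.005,0.196,0,1]]]'; python3 -m crank '[[[0,0,0,0,0.6],[0,0,0,0,0.6],[0,0,0,0,0.6],[0,0,0,0,0.6]]]';  python3 go.py
```

```text
t 23.95 p [ 0.5612 -0.2272  0.2516] jaw 90.2 tilt [-0.  0. -1.] w 1.001 F [ 0.4 -0.5  0.2] q1,q7 [-0.07  2.02]
[-0.0168 -0.0049  0.1966] turn 0.1
time_s: 24.82
eef_pos: [0.5787, -0.2333, 0.0566]
tcp_rot: [-0.001, 1.0, -0.0, 0.001]
contact_force: [0.4, -0.0, 1.3]
gripper_width: 0.997
time_s: 25.32
eef_pos: [0.5792, -0.2336, 0.0576]
tcp_rot: [-0.001, 1.0, -0.0, 0.002]
contact_force: [-0.2, -0.8, 6.9]
gripper_width: 0.664
t 25.32 p [ 0.5792 -0.2336  0.0576] jaw 90.1 tilt [-0.003 -0.001 -1.   ] w 0.664 F [-0.2 -0.8  6.9] q1,q7 [0.01 2.13]
```

```bash
python3 -m crank '[[[0,0,0,0,0],[0,0,0,0,0],[0,0,-0.03,0,0],[0,0,-0.08,0,0],[0,0,-0.13,0,0],[0,0,-0.17,0,0],[0,0,-0.185,0,0],[0,0,-0.185,0,0]]]'; python3 go.py .5565 .034 .24 90.1
```

```text
time_s: 26.32
eef_pos: [0.5779, -0.2328, 0.2407]
tcp_rot: [-0.001, 1.0, 0.0, 0.0]
contact_force: [0.6, 1.0, -3.4]
gripper_width: 0.66
t 26.32 p [ 0.5779 -0.2328  0.2407] jaw 90.1 tilt [-0.001  0.    -1.   ] w 0.66 F [ 0.6  1.  -3.4] q1,q7 [-0.07  2.04]
[0.0209 0.2669 0.0007] turn 0.0
```

```bash
python3 -m crank '[[[0.021,0.03,0,0,0],[0.021,0.08,0,0,0],[0.021,0.13,0,0,0],[0.021,0.18,0,0,0],[0.021,0.23,0,0,0],[0.021,0.255,0,0,0],[0.021,0.267,0,0,0],[0.021,0.267,0,0,0]]]';  python3 -m crank '[[[0,0,0.03,0,0],[0,0,0.05,0,0],[0,0,0.065,0,0],[0,0,0.065,0,0]]]'; python3 - <<'E'
from fit import *
w=arm.camera("top"); s=arm.camera("scene")
for n,c in(("top",w),("scene",s)):
    for q in("step_block","jar"): print(n,q,[(np.round(world(c,d["point"]),3),round(d["p"],2)) for d in arm.spot_in(q,c)[:3]])
E
python3 go.py .5565 .034 .172 90.1
```

```text
time_s: 27.32
eef_pos: [0.5557, 0.034, 0.2393]
tcp_rot: [-0.001, 1.0, -0.0, -0.001]
contact_force: [0.0, -0.4, -3.8]
gripper_width: 0.655
time_s: 27.82
eef_pos: [0.5556, 0.0328, 0.1745]
tcp_rot: [-0.0, 1.0, -0.0, -0.001]
contact_force: [0.8, -0.1, -2.8]
gripper_width: 0.659
top step_block [(array([0.706, 0.217, 0.038]), 0.87)]
top jar [(array([ 0.656, -0.155,  0.102]), 0.76)]
scene step_block [(array([0.729, 0.22 , 0.033]), 0.9), (array([0.603, 0.039, 0.118]), 0.57)]
scene jar [(array([0.582, 0.038, 0.191]), 0.63), (array([ 0.685, -0.152,  0.071]), 0.56)]
t 28.12 p [0.5569 0.034  0.1764] jaw 90.1 tilt [-0.001  0.    -1.   ] w 0.661 F [-0.1  0.  -4. ] q1,q7 [-0.46  1.55]
[ 0.0004 -0.      0.0044] turn 0.0
```

Slow descent to contact (expected at TCP z≈0.167).

```bash
python3 -m crank '[[[0,0,0.002,0,0],[0,0,0.004,0,0],[0,0,0.006,0,0],[0,0,0.006,0,0]]]'; python3 -m crank '[[[0,0,0.0015,0,0],[0,0,0.0015,0,0]]]'; python3 -m crank '[[[0,0,0.0015,0,0],[0,0,0.0015,0,0]]]'; python3 go.py
```

```text
time_s: 28.62
eef_pos: [0.5562, 0.034, 0.1693]
tcp_rot: [-0.001, 1.0, -0.0, -0.0]
contact_force: [-0.7, 0.1, -3.9]
gripper_width: 0.663
time_s: 28.88
eef_pos: [0.5563, 0.034, 0.168]
tcp_rot: [-0.001, 1.0, -0.0, -0.0]
contact_force: [-0.3, 0.8, -3.3]
gripper_width: 0.658
time_s: 29.12
eef_pos: [0.5568, 0.034, 0.1671]
tcp_rot: [-0.001, 1.0, 0.0, 0.0]
contact_force: [-0.7, -0.3, 1.6]
gripper_width: 0.659
t 29.12 p [0.5568 0.034  0.1671] jaw 90.1 tilt [-0.001  0.    -1.   ] w 0.659 F [-0.7 -0.3  1.6] q1,q7 [-0.46  1.56]
```

Contact (force went from −3.9 to +1.6 N) at the predicted height. I release slowly and rise straight up.

```bash
python3 -m crank '[[[0,0,0.0005,0,0.72],[0,0,0.0005,0,0.8],[0,0,0.0005,0,1],[0,0,0.0005,0,1],[0,0,0.0005,0,1],[0,0,-0.02,0,1],[0,0,-0.05,0,1],[0,0,-0.09,0,1]]]';  python3 -m crank '[[[0,0,-0.05,0,1],[0,0,-0.06,0,1],[0.06,0,-0.06,0,1],[0.12,0,-0.06,0,1],[0.12,0,-0.06,0,1],[0.12,0,-0.06,0,1]]]'; python3 - <<'E'
from fit import *
s=arm.camera("scene");t=arm.camera("top")
a=cv2.resize(s["image"][130:240,225:345,::-1],(400,367),interpolation=cv2.INTER_CUBIC)
b=cv2.resize(t["image"][130:240,165:285,::-1],(400,367),interpolation=cv2.INTER_CUBIC)
cv2.imwrite("pics/f9.png",np.hstack([a,b]))
for n,c in(("top",t),("scene",s)):
    for q in("step_block","jar","toolbox","bottle","scoop"): print(n,q,[(np.round(world(c,d["point"]),3),round(d["p"],2)) for d in arm.spot_in(q,c)[:3]])
E
python3 go.py
```

```text
time_s: 30.12
eef_pos: [0.5557, 0.034, 0.2568]
tcp_rot: [-0.001, 1.0, -0.0, -0.001]
contact_force: [0.2, -0.5, -0.2]
gripper_width: 1.001
time_s: 30.88
eef_pos: [0.4366, 0.0339, 0.3166]
tcp_rot: [-0.001, 1.0, 0.0, 0.0]
contact_force: [0.9, 0.7, 0.5]
gripper_width: 1.001
top step_block [(array([0.709, 0.214, 0.039]), 0.87)]
top jar [(array([ 0.655, -0.162,  0.099]), 0.73)]
top toolbox [(array([ 0.53 , -0.478,  0.126]), 0.67)]
top bottle [(array([0.614, 0.426, 0.136]), 0.96)]
top scoop [(array([0.757, 0.046, 0.009]), 0.56)]
scene step_block [(array([0.728, 0.222, 0.031]), 0.64), (array([0.754, 0.046, 0.026]), 0.25)]
scene jar [(array([0.581, 0.036, 0.179]), 0.93), (array([ 0.684, -0.153,  0.072]), 0.79), (array([0.619, 0.046, 0.032]), 0.25)]
scene toolbox [(array([ 0.588, -0.473,  0.129]), 0.55)]
scene bottle [(array([0.648, 0.432, 0.125]), 0.79)]
scene scoop [(array([0.753, 0.04 , 0.021]), 0.96)]
t 31.48 p [0.4365 0.0338 0.3165] jaw 90.1 tilt [ 0. -0. -1.] w 0.998 F [-0.4  0.3 -0.9] q1,q7 [-0.58  1.35]
```

View pics/f9.png

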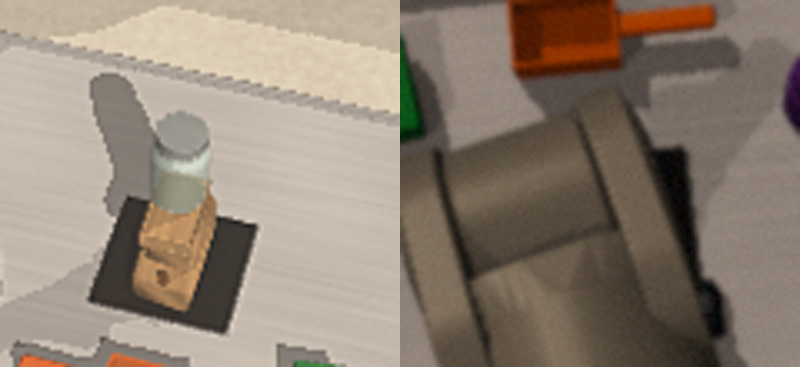

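The jar (180,160) stands upright on the stack, the dowel (160,278) is clear, and the bystanders have not moved. Handing in.

```bash
python3 -c '
from cell import arm
print(arm.close_job(), arm.state()["time_s"])'
```

```text
the job is handed in; nothing more can be done
the job is handed in; nothing more can be done
```

The stand is built and the job was handed in at about 31.5 s of the 72 s allowed. From bottom to top it is the long wedge on the mat, the short wedge turned round on its slope, the stepped block, and the grey jar over the block's foot.

**Last checks:**
- **Long wedge:** measured within about 2 mm of the mat's centre after release.
- **Stack heights:** the block and the jar each made contact within about 1 mm of the height worked out for a level stack.
- **Final picture:** the scene view shows the jar upright and the dowel clear. Toolbox, bottle and scoop were found where they started, to within about 7 mm (the networks' scatter).

**What disagreed or failed:**
- **Wrist fits:** the outline fits from the wrist camera gave the short wedge and the block the wrong way round. I went by the scene view in both cases and confirmed it once each piece was in the gripper.
- **Final top view:** the arm hid the stack, so the last look at it rests on the scene camera alone.
- **Pictures:** I viewed 13 pictures, three over the budget of 10 and one past the allowance of one or two.

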